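# Collect the good cell links and terminal post from the moulding machine's catch tray

## Robot

A 7-joint arm with a two-finger parallel gripper is mounted at the origin on the work surface. World frame = base frame: x ahead of the robot, y to its left, z up, the work surface at z = 0. Lengths are in m, angles in rad, forces in N, time in s.
With the tool pointing down it reaches from about 0.425 to 0.875 m from the base axis. Payload 4.7 kg.
Tool frame: the origin (TCP) lies midway between the tips of the shut fingers; the grasp point (between the pads) lies 19 mm behind it (arm.tcp_to_grasp is the distance from the TCP to the grasp point, in m); z points along the fingers, y is the line along which they close (so a half turn about z gives the same grasp; the last joint's range is limited). The gripper opens to 85 mm and grips with 20 to 120 N. Pads are 22 mm wide; open, the fingers measure 114 mm over their backs; the gripper's body (76 mm by 85 mm) begins 54 mm behind the grasp point. The pads swing forward as they close: fully open they stand 13 mm farther back than shut.
Start: joints at [-1.201, 0.321, -0.07, 1.45, 0.023, 1.371, -0.057], TCP at [0.226, 0.609, 0.231] pointing down, gripper open.
Joint ranges: [-2.86, 2.86], [-0.3, 2.09], [-1.38, 1.24], [0.06, 2.45], [-1.56, 4.7], [0.09, 2.05], [-2.69, 2.69]. Speed limits (rad/s): [2.57, 2.57, 3.14, 3.14, 3.14, 3.14, 3.14].

## Interface

Orientations are given as a 3x3 rotation matrix whose columns are the frame's x, y, z axes.
In Python, from station import arm, fingers, monitor, snapshot, ticket gives the robot as it stands. The module is installed in compiled form; this text tells all that it offers. Calls block until the motion is done:
- arm.move_pose(position, orientation): joint-space move of the TCP to a pose.
- arm.movel(position, orientation=None, rate=0.15): straight line of the TCP; orientation=None keeps the orientation; rate is the mean speed in m/s.
- arm.movej(angles): joint-space move.
- fingers.gripper_to(opening, newtons=None): opening from 0.0 (shut) to 1.0 (fully open); newtons is the grip in N (None keeps the last); returns when the fingers have stopped.
- arm.sleep(seconds).
- arm.solve_ik(position, orientation): joint angles nearest the present ones, or None.
- monitor.get_state(): the state.
- snapshot(name): name is "side" or "top"; returns a dict with "color" (400x640x3 uint8, blue, green, red), "camera_matrix" (3x3 intrinsics, pixels), "distortion" ([k1, k2, p1, p2, k3] as OpenCV has them; the pictures are not rectified), "rvec" (rotation vector, rad) and "tvec" (3), from world to camera coordinates, as OpenCV has them. Camera axes: x right, y down, z forward; pixel columns grow to the right and rows downward; lengths in m; the calibration is good to about 2 mm. A picture is of the moment at which its call begins. There is no depth.
A pose or a line that the arm cannot do raises arm.MotionError and nothing moves.
- ticket.job_done(): hands the job in; it is judged then, once.
The state is a dict: "clock": time; "qpos": joint angles; "joint_velocities": joint speeds; "tau": joint torques, N m; "tool_pos": TCP position; "orientation": TCP orientation; "ft_force": force on the tool from outside, world axes, zero at the start; "moment": the same for the moment, N m; "grip_width": opening from 0.0 (shut) to 1.0 (fully open); "grasp_force": force on a finger pad.
Only numpy, scipy, OpenCV 4.12 (cv2) and the standard library are available. Lean on these libraries where they do the work, as an engineer would, in place of code of your own. Each camera call takes 0.05 s, during which the arm holds its last target. There are 200 camera calls.

## Task

Collect the good parts from the metal catch tray into the grey tote: lay the two whole cell links (round eye at both ends) flat on the floor of its large bay, side by side and lengthways with the divider, and stand the tall terminal post upright inside the ring in the small bay. Set each part down before letting go; do not drop it in. Leave the two misshapes (the broken one-eyed link and the short post) where they are in the tray, and do not knock the bottle or the jar.

Things in the scene. Friction and masses are not known exactly. Their poses are not given: they have to be found in the camera images.
- tray: Open bare metal catch tray, fixed, 286 x 286 mm outside, 34 mm high, walls and floor 4 mm thick. Origin: centre of its underside, on the bench; x, y along its sides, z up. It stands on the robot's left or right, the tote on the other side. Five moulded parts, none touching, stand or lie on its floor: one near the centre, one near each corner (68 mm off the centre along both sides).
- tote: Open grey plastic tote, fixed, 180 mm (x) x 270 mm (y) outside, 60 mm high, walls and floor 5 mm thick. A 4 mm divider, top at 50 mm, runs along its x at y = +42 mm, between the small bay (y 44 to 130 mm, with the ring) and the large bay (y -130 to 40 mm, x -85 to 85 mm). Origin: centre of its underside, on the bench; z up.
- bay (a point): Centre of the large bay's floor, 5 mm above the bench, at y = -45 mm of the tote; its axes are the tote's. The bay is 170 x 170 mm inside.
- ring (a point): Centre of the fixed grey plastic ring in the small bay, at floor level, 5 mm above the bench, at y = +87 mm of the tote. The ring is 62 mm outside and 52 mm inside diameter and 25 mm high; the tote's floor is its bottom.
- link_a: Whole cell link: black dumbbell, 116 mm long, 30 mm high. Two round eyes, 34 mm diameter, centred 41 mm either side of the middle, joined by a bridge 18 mm wide, from 12 to 30 mm height, free over 48 mm between the eyes. Origin: middle of its underside; x along its length, z up. About 0.2 kg; lies flat in the tray, turned any way.
- link_b: A second whole cell link, the same as link_a.
- post: Good terminal post: dark metal, standing upright in the tray, 95 mm tall; round foot of 40 mm diameter and 12 mm high, then a round shaft of 28 mm diameter up to the top. Origin: centre of its underside; z up along its axis. About 0.35 kg.
- stub: Misshape: black link broken off, one round eye only, about 100 mm long, 30 mm high, lying in the tray; stays there. Origin: middle of its underside, x along it, the eye at -x.
- short_post: Misshape: a post like the good one but only 55 mm tall, standing in the tray; stays there. Origin: centre of its underside.
- bottle: White bottle, 66 mm diameter, 200 mm tall, standing loose on the bench between tray and tote. Origin: centre of its underside.
- jar: Small jar, 56 mm diameter, 60 mm tall, loose on the bench beyond the bottle. Origin: centre of its underside. Behind it, from x = 0.74 m on, stands the machine, its front 100 mm high, with two metal chutes to about 175 mm and an orange cover to 180 mm.
Things that resemble listed ones, but are neither listed nor needed, are in the scene too. What is shaped like the link_b but turquoise is not meant.

How it is judged:
By the outcome, as a careful person would: the job done as asked, in the order asked, and still so for the second after the job is handed in, with the robot touching nothing.
It also fails if it takes over 72 s, if anything falls off the work surface, if the arm or the gripper's body presses on something with over 40 N, if the wrist force passes 120 N, or if a joint passes its speed limit or range.

## Working session

There is one attempt and no reset: what is moved stays moved. The work goes in short steps, each a Python script; the robot and the scene stay as the last script left them, time stands still between calls to the robot, and variables do not carry over. Pictures are saved under pics/ and viewed, at most 10 in all, crops included, and the job is handed in when it is done.

```bash
mkdir -p pics
python3 - <<'E'
from station import arm,fingers,monitor,snapshot
import cv2,numpy as np,pickle
for n in("top","side"):
    s=snapshot(n); cv2.imwrite(f"pics/{n}0.png",s["color"]); pickle.dump(s,open(f"{n}0.pkl","wb"))
    R=cv2.Rodrigues(np.array(s["rvec"],float))[0]; print(n,s["camera_matrix"],s["distortion"],-R.T@np.array(s["tvec"]).ravel(),R[2])
st=monitor.get_state();print(st["clock"],st["tool_pos"],st["orientation"],arm.tcp_to_grasp)
E
```

```text
top [[368.3952299    0.         319.38040433]
 [  0.         368.3952299  204.99801519]
 [  0.           0.           1.        ]] [-0.03883073  0.          0.          0.          0.        ] [ 0.41482817 -0.03751297  0.94742889] [ 0.07515648  0.01087076 -0.9971125 ]
side [[382.84324496   0.         317.49579222]
 [  0.         382.84324496 206.13779482]
 [  0.           0.           1.        ]] [-0.00537047  0.          0.          0.          0.        ] [ 0.22072809 -0.59171003  0.69666478] [ 0.30264774  0.62419507 -0.72026722]
0.1 [0.22627505 0.60881865 0.23031349] [[-9.37402064e-01  3.48248603e-01 -5.30484529e-04]
 [ 3.48248995e-01  9.37400536e-01 -1.69478510e-03]
 [-9.29300605e-05 -1.77343575e-03 -9.99998423e-01]] 0.0187
```

View pics/top0.png

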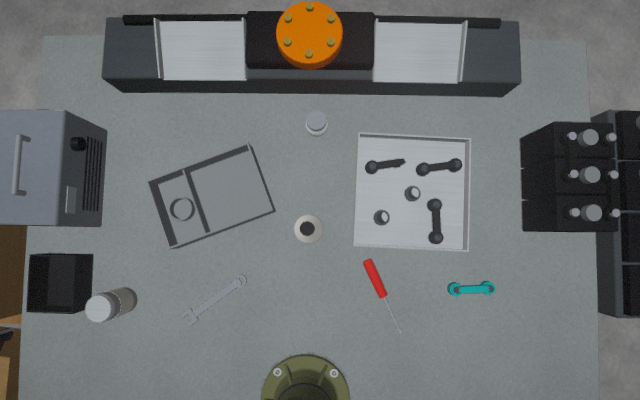

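View pics/side0.png

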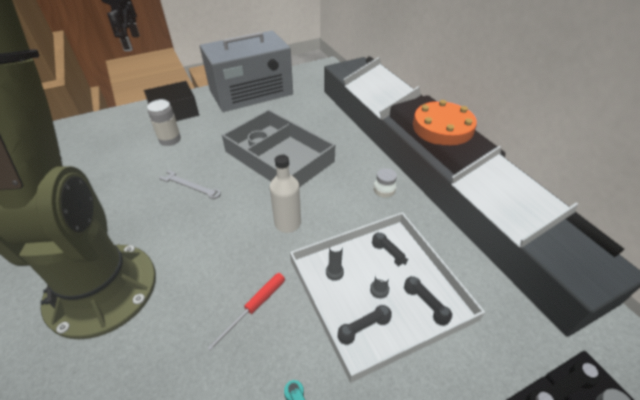

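Top view: tray at (412,192), tote at (212,197), bottle at (308,229), jar at (316,122). In the tray:
- Links with two eyes: (440,167) and (435,221).
- Stub: (386,165), only one eye.
- Posts: (381,217), seen in side at (335,263), looks tall. (412,193), side (380,287), looks short.
- The turquoise link at (470,289) is not meant.

An enlarged crop will confirm this.

```bash
cat > h.py <<'E'
import cv2,numpy as np,pickle
def ray(s,uv,z):
    K=np.array(s["camera_matrix"]);d=np.array(s["distortion"],float)
    R=cv2.Rodrigues(np.array(s["rvec"],float))[0];t=np.array(s["tvec"],float).ravel()
    n=cv2.undistortPoints(np.array(uv,float).reshape(-1,1,2),K,d).reshape(-1,2)
    D=np.c_[n,np.ones(len(n))]@R; c=-R.T@t
    return c+D*((z-c[2])/D[:,2])[:,None]
E
python3 - <<'E'
from h import *
t=pickle.load(open("top0.pkl","rb"));s=pickle.load(open("side0.pkl","rb"))
a=cv2.resize(t["color"][128:256,350:475],None,fx=3.2,fy=3.2,interpolation=cv2.INTER_CUBIC)
b=cv2.resize(s["color"][210:380,285:490],None,fx=1.9,fy=1.9,interpolation=cv2.INTER_CUBIC)
c=cv2.resize(t["color"][135:260,140:285],None,fx=2.7,fy=2.7,interpolation=cv2.INTER_CUBIC)
im=np.zeros((600,800,3),np.uint8)
a=cv2.resize(t["color"][128:256,350:475],(380,389),interpolation=cv2.INTER_CUBIC)
im[:389,:380]=a; b=cv2.resize(s["color"][210:330,285:405],(410,410),interpolation=cv2.INTER_CUBIC)
im[:410,385:795]=b; c=cv2.resize(t["color"][140:255,145:280],(220,187),interpolation=cv2.INTER_CUBIC); im[412:599,:220]=c
cv2.imwrite("pics/crop.png",im)
g=cv2.cvtColor(t["color"],cv2.COLOR_BGR2GRAY)
def polys(mask,x0,y0,x1,y1,amin):
    m=np.zeros_like(mask);m[y0:y1,x0:x1]=mask[y0:y1,x0:x1]
    for k in cv2.findContours(m,cv2.RETR_EXTERNAL,cv2.CHAIN_APPROX_NONE)[0]:
        if cv2.contourArea(k)>amin: yield k
for k in polys((g<90).astype(np.uint8)*255,360,138,466,246,30):
    (cx,cy),(w,h),an=cv2.minAreaRect(k); M=cv2.moments(k)
    print("part",cx,cy,w,h,an,cv2.contourArea(k),ray(t,(cx,cy),.034).round(4))
hsv=g.astype(int); print(g[190,130:290:4]); print(g[192,345:480:3])
E
```

```text
part 381.0 217.5 13.0 14.0 90.0 81.5 [[ 0.4551 -0.1808  0.034 ]]
part 434.5160827636719 221.01512145996094 44.16593933105469 14.086874008178711 88.21009063720703 400.0 [[ 0.4485 -0.3138  0.034 ]]
part 410.2352600097656 194.55882263183594 13.548388481140137 10.804409980773926 59.03623962402344 74.0 [[ 0.5135 -0.2535  0.034 ]]
part 384.5735168457031 165.9558563232422 12.118047714233398 39.49869918823242 85.60128784179688 273.0 [[ 0.5845 -0.1893  0.034 ]]
part 438.49005126953125 166.92999267578125 12.727921485900879 45.67909622192383 81.8698959350586 368.0 [[ 0.5844 -0.3248  0.034 ]]
[134 136 140 136 135 115  58  58 133 133 132 131 134 131 135 113  60 133
 133 130 133 134 132 133 132 130 132 132 129 132 132 130 134 133  63 134
 137 134 137 139]
[133 136 136 134 174 174 173 173 174 175 175 174 176 175 174 175 176 176
 175 175  74  69 115 169 168 132 168 167 165 166 165 168 166 169 169 168
 169 169 171 170 120 140 135 137 134]
```

View pics/crop.png

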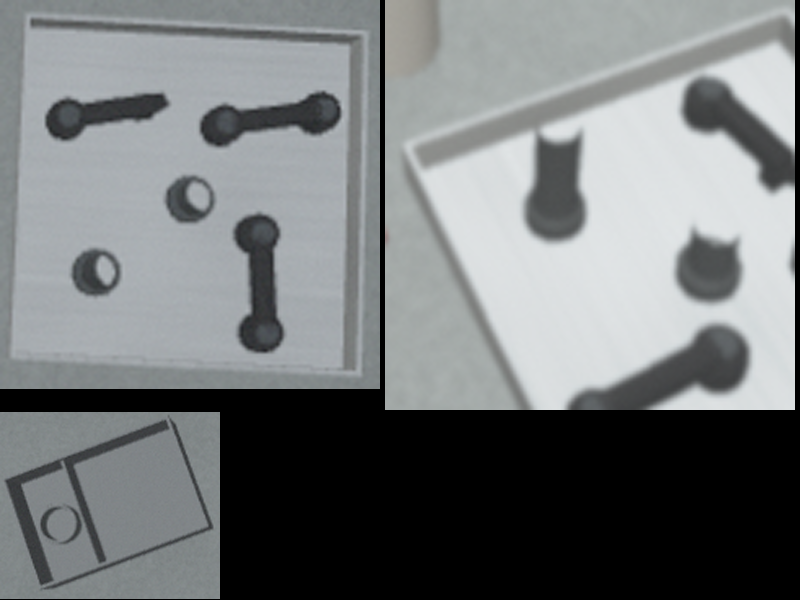

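The crop confirms it. The post at top (381,217) is tall, and the one at the tray centre is short. The part at (386,165) ends broken, and the two dumbbells at (440,167) and (435,221) are whole. Next I'll measure them in metres.

```bash
cat > meas.py <<'E'
from h import *
def blobs(s,x0,y0,x1,y1,test,f=8,amin=40):
    g=cv2.cvtColor(s["color"],cv2.COLOR_BGR2GRAY)[y0:y1,x0:x1]
    m=test(cv2.resize(g,None,fx=f,fy=f,interpolation=cv2.INTER_CUBIC)).astype(np.uint8)*255
    cs=cv2.findContours(m,cv2.RETR_EXTERNAL,cv2.CHAIN_APPROX_NONE)[0]
    return [(k.reshape(-1,2)+.5)/f-.5+[x0,y0] for k in cs if cv2.contourArea(k)>amin*f*f]
def rect(s,k,z):
    w=ray(s,k,z)[:,:2]; (c,d,_)=cv2.minAreaRect((w*1000).astype(np.float32))
    b=cv2.boxPoints(cv2.minAreaRect((w*1000).astype(np.float32))); e=[b[1]-b[0],b[2]-b[1]]
    e=max(e,key=np.linalg.norm); return np.array(c).round(1),np.array(d).round(1),round(np.degrees(np.arctan2(e[1],e[0]))%180,1)
E
python3 - <<'E'
from meas import *
t=pickle.load(open("top0.pkl","rb"));s=pickle.load(open("side0.pkl","rb"))
for n,v,box in(("top",t,(360,138,464,246)),("side",s,(310,228,465,345))):
    for k in blobs(v,*box,lambda g:g<120):
        u=k.mean(0); print(n,u.round(0),*rect(v,k,.019),"box",k.min(0).round(1),k.max(0).round(1))
# post: foot lower arc & cap
for n,v,box in(("top",t,(370,205,394,230)),):
    for k in blobs(v,*box,lambda g:g<120): 
        w=ray(v,k,.010)[:,:2]; print("foot pts",w.min(0),w.max(0))
    # cap: bright inside
    g=cv2.cvtColor(v["color"],cv2.COLOR_BGR2GRAY); print(g[208:228,371:394])
g=cv2.cvtColor(s["color"],cv2.COLOR_BGR2GRAY); print(g[240:284:2,322:350])
# tote outer & tray from top
for k in blobs(t,140,135,285,258,lambda g:g<97,amin=60):
    print("tote",rect(t,k,.06),rect(t,k,.0),len(k))
    print(cv2.boxPoints(cv2.minAreaRect(k.astype(np.float32))).round(1).tolist())
for k in blobs(t,345,122,480,262,lambda g:g>155,amin=2000):
    print("tray",rect(t,k,.034))
# bottle, jar via side base
E
```

```text
top [381. 217.] [ 456.5 -183.4] [39.7 38.4] 84.9 box [373.2 209.6] [388.9 224.8]
top [435. 221.] [ 450.  -318.7] [115.7  38.7] 2.0 box [426.4 197.8] [442.9 243.7]
top [412. 193.] [ 518.8 -261.4] [38.6 40.3] 117.3 box [404.1 185.6] [419.9 200.7]
top [384. 165.] [ 593.7 -191.2] [ 35. 105.] 105.7 box [364.4 158.2] [404.9 173.8]
top [439. 167.] [ 587.3 -329.6] [ 36.2 120.8] 98.6 box [415.3 157.6] [461.7 175.8]
top [430. 139.] [ 661.  -305.8] [178.2   8.5] 87.8 box [394.3 137.6] [463.4 141.7]
side [363. 324.] [ 448.6 -322.2] [117.9  37. ] 2.2 box [337.4 305.3] [390.6 343.8]
side [379. 288.] [ 515.1 -269.1] [42.  35.4] 47.0 box [370.3 278.6] [387.9 297.3]
side [428. 300.] [ 585.3 -332.3] [ 41.2 116.9] 98.1 box [403.9 276.7] [451.3 324.8]
side [452. 281.] [ 659.3 -319.8] [91.  10.4] 87.5 box [437.2 263.8] [464.4 298.9]
side [335. 264.] [ 461.2 -175.7] [75.8 34.5] 62.7 box [326.2 250.1] [342.6 279.3]
side [389. 249.] [ 586.1 -192.4] [40.4 99.8] 97.2 box [371.9 232.9] [406.7 264.9]
foot pts [ 0.43756871 -0.20481698] [ 0.47640624 -0.16472396]
[[174 171 171 173 175 173 172 173 172 175 174 175 1
[... 4969 characters left out ...]
438], [181.5, 198.10000610351562], [178.10000610351562, 218.3000030517578]]
tote (array([502.2, 244.1]), array([170.3, 260.3]), np.float32(111.5)) (array([508.1, 263.1]), array([181.8, 277.9]), np.float32(111.5)) 3597
[[145.1999969482422, 181.89999389648438], [246.3000030517578, 144.0], [270.5, 208.39999389648438], [169.39999389648438, 246.3000030517578]]
tote (array([457.6, 176.3]), array([151.1, 316. ]), np.float32(145.1)) (array([460.5, 190.8]), array([161.3, 337.4]), np.float32(145.1)) 2714
[[171.3000030517578, 248.10000610351562], [248.89999389648438, 143.5], [298.20001220703125, 180.0], [220.5, 284.6000061035156]]
tray (array([ 522.9, -259.8]), array([286.1, 286.6]), np.float32(178.0))
```

Run:
```python
from meas import *
t=pickle.load(open("top0.pkl","rb"));s=pickle.load(open("side0.pkl","rb"))
a=cv2.resize(t["color"][138:258,140:284],(432,360),interpolation=cv2.INTER_CUBIC)
b=cv2.resize(s["color"][105:195,217:340],(368,270),interpolation=cv2.INTER_CUBIC)
im=np.zeros((360,800,3),np.uint8); im[:,:432]=a; im[:270,432:]=b
im=cv2.convertScaleAbs(im,alpha=1.6,beta=-40); cv2.imwrite("pics/tote.png",im)
print("foot side",ray(s,[[334.7,271]],.010).round(4), "cap side",ray(s,[[335.1,247.5]],.099).round(4))
```

```text
foot side [[ 0.457 -0.186  0.01 ]] cap side [[ 0.4529 -0.1903  0.099 ]]
```

View pics/tote.png

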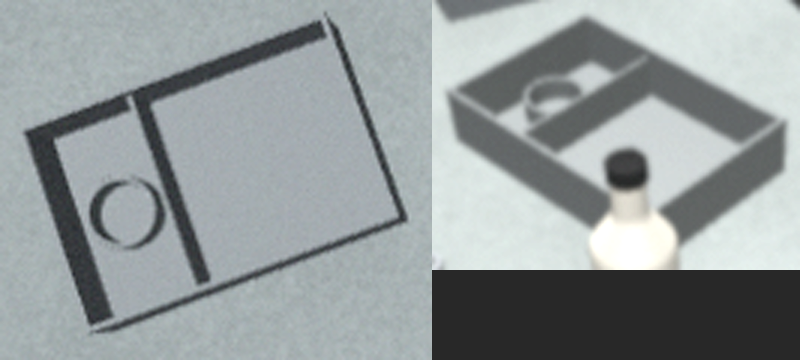

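Run:
```python
from meas import *
t=pickle.load(open("top0.pkl","rb"))
A=np.radians(21.5); ex=np.array([np.cos(A),np.sin(A)]); ey=np.array([-ex[1],ex[0]]); F=np.c_[ex,ey]
ks=blobs(t,140,135,285,258,lambda g:g<97,amin=20)
P=np.vstack([k for k in ks if len(k)>1000])
P=P[(P[:,0]>141)&(P[:,0]<283)&(P[:,1]>136)&(P[:,1]<257)]
def side(z,ax,sg):
    w=ray(t,P,z)[:,:2]*1000@F   # tote-like coords
    o=w[:,1-ax]; lo,hi=np.percentile(o,[0,100]); L=hi-lo
    bins=np.linspace(lo+.15*L,hi-.15*L,60); pts=[]
    for a,b in zip(bins,bins[1:]):
        q=w[(o>=a)&(o<b)]
        if len(q): pts.append(q[np.argmax(sg*q[:,ax])])
    v=cv2.fitLine(np.array(pts,np.float32),cv2.DIST_HUBER,0,.01,.01).ravel()
    d=v[:2]*np.sign(v[1-ax]); tilt=np.degrees(np.arctan2(d[ax],d[1-ax]))*(1 if ax==1 else -1)
    off=v[2+ax]; r=np.std(np.array(pts)[:,ax]); print(ax,sg,"coord",off.round(1),"at other",v[3-ax].round(1),"tilt",tilt.round(2),"sd",r.round(2)); return off
a=side(.06,1,1);b=side(0,1,-1);c=side(.06,0,1);d=side(0,0,-1)
print("span y",a-b,"want 265; span x",c-d,"want 175")
o=np.array([(c-85+d+90)/2,(a-130+b+135)/2]); print("origin",F@o, "ring",F@(o+[0,87]),"bay",F@(o+[0,-45]))
for z in(.03,.005):
  for k in ks:
    if len(k)<600:print("ring bit",z,(ray(t,k,z)[:,:2]*1000@F).min(0),(ray(t,k,z)[:,:2]*1000@F).max(0),"model ring",o+[0,87])
```

```text
1 1 coord 172.8 at other 571.5 tilt -0.06 sd 0.16
1 -1 coord -92.1 at other 568.0 tilt 0.02 sd 0.18
0 1 coord 641.5 at other 53.2 tilt 0.04 sd 0.21
0 -1 coord 467.0 at other 76.9 tilt 0.05 sd 0.22
span y 264.9021 want 265; span x 174.45709 want 175
origin [502.26773383 243.93764075] ring [470.38212711 324.88396917] bay [518.76028904 202.06885019]
ring bit 0.03 [522.37213197  93.47542503] [573.33843245 131.02080643] model ring [556.72216797 129.88212585]
ring bit 0.03 [533.85453847 117.11342892] [582.46347051 155.92375266] model ring [556.72216797 129.88212585]
ring bit 0.005 [526.46392773 101.11670347] [578.81906339 139.68519908] model ring [556.72216797 129.88212585]
ring bit 0.005 [538.2592306  125.39884458] [588.19275937 165.2667523 ] model ring [556.72216797 129.88212585]
```

```bash
cat > r.py <<'E'
from station import arm,fingers,monitor
import numpy as np
TG=arm.tcp_to_grasp; H=.34
def rot(deg):  # deg: direction of finger closing (tool y)
    a=np.radians(deg); y=np.array([np.cos(a),np.sin(a),0]); z=np.array([0,0,-1.]); return np.c_[np.cross(y,z),y,z]
def best(p,deg):
    q0=np.array(monitor.get_state()["qpos"]); c=[]
    for d in(deg,deg+180):
        q=arm.solve_ik(p,rot(d))
        if q is not None: c.append((np.abs(np.array(q)-q0).max(),d,q))
    print("ik",[(round(x[0],2),x[1]) for x in c]); return min(c,key=lambda x:x[0])[1:]
def info(m):
    s=monitor.get_state(); print(m,"t",round(s["clock"],1),"pos",np.round(s["tool_pos"],4),"F",np.round(s["ft_force"],1),"grip",round(s["grip_width"],3),round(s["grasp_force"],1)); return s
def over(x,y,deg):
    d,q=best([x,y,H],deg); arm.movej(q); return rot(d)
def pick(x,y,deg,gz,open_,N):
    fingers.gripper_to(open_); R=over(x,y,deg)
    arm.movel([x,y,gz-TG+.04],R,rate=.25); arm.movel([x,y,gz-TG],R,rate=.08); info("at")
    fingers.gripper_to(0,N); info("grip"); arm.movel([x,y,gz-TG+.03],R,rate=.12); arm.movel([x,y,H],R,rate=.3); info("up")
def place(x,y,deg,gz,open_,clear=.06):
    R=over(x,y,deg); arm.movel([x,y,gz-TG+clear],R,rate=.25); f0=info("above")["ft_force"][2]
    z=gz-TG+.002; arm.movel([x,y,z],R,rate=.06)
    for _ in range(6):
        f=info("low")["ft_force"][2]
        if f-f0>3: break
        z-=.0006; arm.movel([x,y,z],R,rate=.03)
    fingers.gripper_to(open_); info("open"); arm.movel([x,y,z+.05],R,rate=.12); arm.movel([x,y,H],R,rate=.3); info("done")
E
python3 - <<'E'
from r import *
s=monitor.get_state(); p=np.array(s["tool_pos"]); arm.movel([p[0],p[1],H],rate=.3)
pick(.4493,-.3204,92.1,.028,.5,60)
E
```

```text
ik [(np.float64(2.26), 92.1), (np.float64(1.38), 272.1)]
at t 6.4 pos [ 0.4491 -0.3205  0.009 ] F [ 0.3 -0.3  0.7] grip 0.5 0.0
grip t 6.7 pos [ 0.4498 -0.3207  0.01  ] F [-0.6  0.1  2.4] grip 0.198 60.2
up t 8.3 pos [ 0.4486 -0.3199  0.3378] F [ 0.7  0.2 -3. ] grip 0.193 59.5
```

Run:
```python
from r import *
place(.5298,.1742,111.5,.029,.42)
pick(.5863,-.3310,8.3,.028,.5,60)
```

```text
ik [(np.float64(2.34), 111.5), (np.float64(0.62), 291.5)]
above t 11.3 pos [0.531  0.1744 0.0717] F [-0.6  0.2 -2.4] grip 0.196 59.5
low t 12.4 pos [0.5302 0.1744 0.0128] F [ 0.8  0.6 -2.1] grip 0.197 59.5
low t 12.7 pos [0.53   0.1743 0.012 ] F [ 0.3  0.4 -1.9] grip 0.197 59.5
low t 12.9 pos [0.5298 0.1742 0.0111] F [-0.5 -0.3 -2. ] grip 0.195 59.5
low t 13.2 pos [0.5298 0.1742 0.011 ] F [-2.5 -1.1  3.2] grip 0.197 60.3
open t 13.5 pos [0.53   0.1743 0.0105] F [ 0.6 -0.1 -0.7] grip 0.419 0.0
done t 15.2 pos [0.5291 0.1739 0.3377] F [ 0.3  0.3 -0.2] grip 0.42 0.0
ik [(np.float64(2.28), 8.3), (np.float64(0.82), 188.3)]
at t 19.2 pos [ 0.5862 -0.3311  0.009 ] F [-0.3  0.9  0.4] grip 0.5 0.0
grip t 19.6 pos [ 0.587  -0.3314  0.0102] F [-0.   0.2  2.2] grip 0.2 60.5
up t 21.1 pos [ 0.5857 -0.3305  0.3378] F [ 0.5 -0.2 -2.9] grip 0.197 59.8
```

Run:
```python
from r import *
import cv2; from station import snapshot
place(.5078,.2300,111.5,.029,.42)
cv2.imwrite("pics/links.png",cv2.resize(snapshot("top")["color"][130:262,140:480],(800,311)))
pick(.457,-.185,-36,.072,.7,80)
cv2.imwrite("pics/post.png",cv2.resize(snapshot("side")["color"][100:350,200:480],(560,500)))
```

```text
ik [(np.float64(3.68), 111.5), (np.float64(0.8), 291.5)]
above t 24.4 pos [0.509  0.2304 0.0717] F [ 0.9 -1.  -3.2] grip 0.198 59.8
low t 25.5 pos [0.5082 0.2302 0.0127] F [ 0.3 -0.5 -2.6] grip 0.197 59.8
low t 25.8 pos [0.5079 0.2302 0.012 ] F [-0.1 -1.3 -2. ] grip 0.194 59.8
low t 26.0 pos [0.5079 0.2301 0.0112] F [ 0.2  0.1 -2. ] grip 0.196 60.0
low t 26.2 pos [0.5079 0.23   0.0112] F [-2.3 -1.   5.2] grip 0.201 60.8
open t 26.6 pos [0.5079 0.23   0.0104] F [-0.1 -0.2  0.1] grip 0.42 0.0
done t 28.2 pos [0.5071 0.2297 0.3378] F [-0.2  0.6 -1.3] grip 0.417 0.0
ik [(np.float64(1.3), -36)]
at t 32.0 pos [ 0.457  -0.1852  0.0533] F [ 0.1 -0.8  0.2] grip 0.7 0.0
grip t 32.4 pos [ 0.4573 -0.185   0.054 ] F [-1.2  1.   4.8] grip 0.31 78.3
up t 33.8 pos [ 0.4561 -0.1847  0.3379] F [-0.7 -0.2 -3.8] grip 0.311 78.9
```

View pics/links.png

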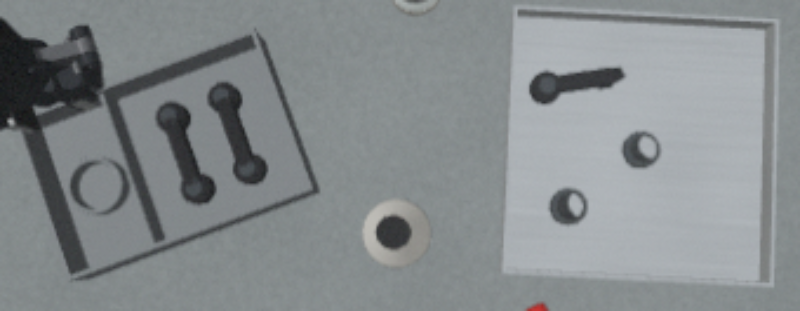

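View pics/post.png

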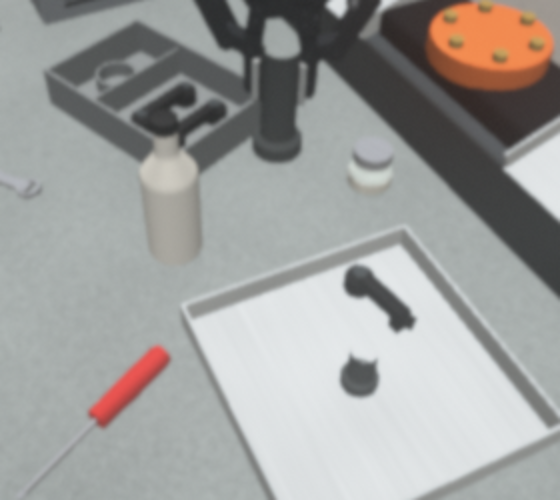

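The links lie flat and parallel in the bay, at (185,153) and (237,133) in the crop. The post hangs upright in the gripper, and the stub and short post are still in the tray. Placing the post now.

Run:
```python
from r import *
import cv2; from station import snapshot
place(.4704,.3249,21.5,.073,.6)
p=monitor.get_state()["tool_pos"]
d,q=best([.62,.0,H],0); arm.movej(q)
a=cv2.resize(snapshot("top")["color"][130:262,140:480],(800,311)); b=cv2.resize(snapshot("side")["color"][95:200,200:480],(747,280))
im=np.zeros((595,800,3),np.uint8); im[:311]=a; im[312:592,:747]=b; cv2.imwrite("pics/end.png",im); info("end")
```

```text
ik [(np.float64(0.54), 21.5), (np.float64(3.01), 201.5)]
above t 36.7 pos [0.4716 0.3254 0.1159] F [-0.1  0.7 -3.7] grip 0.313 78.8
low t 37.8 pos [0.4708 0.3251 0.0568] F [ 0.8  0.3 -3.8] grip 0.307 78.8
low t 38.1 pos [0.4705 0.325  0.056 ] F [-0.  -0.1 -3.6] grip 0.312 78.8
low t 38.3 pos [0.4704 0.3249 0.0551] F [-0.2 -0.4 -3.5] grip 0.308 78.8
low t 38.6 pos [0.4704 0.3249 0.055 ] F [-2.  -1.2  2.3] grip 0.308 79.2
open t 38.9 pos [0.4707 0.3251 0.0547] F [-0.2  0.2  0.2] grip 0.598 0.0
done t 40.4 pos [0.4697 0.3245 0.3376] F [-1.2  0.3  0.9] grip 0.602 0.0
ik [(np.float64(0.38), 0)]
end t 41.9 pos [0.62   0.0028 0.3398] F [0.4 0.4 0. ] grip 0.604 0.0
```

View pics/end.png

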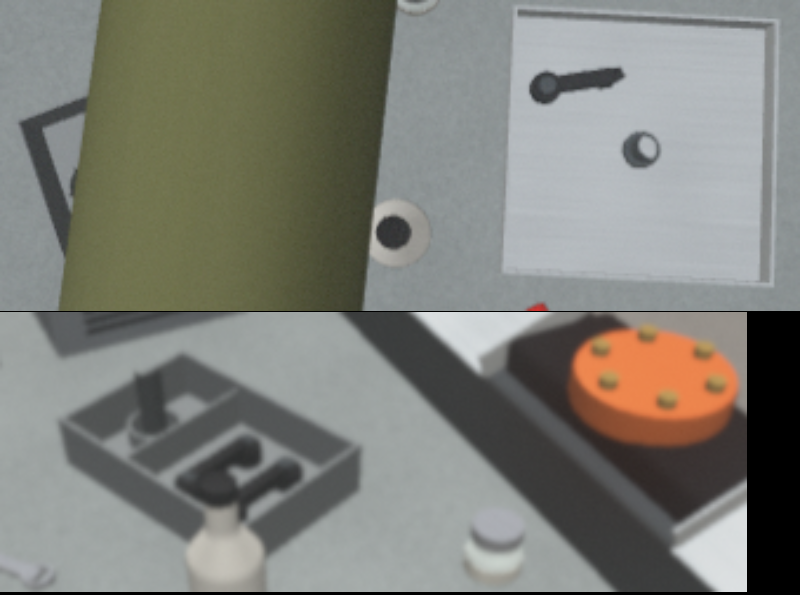

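The post stands upright in the ring at (150,405) in the lower crop. Both links lie in the large bay, the bottle and jar are unmoved, and the two misshapes are still in the tray.

```bash
python3 -c "
from station import ticket
print(ticket.job_done())"
```

```text
the job is handed in; nothing more can be done
None
```

I've handed the job in after about 42 s on the robot clock: both whole links lie flat side by side in the large bay, the tall post stands in the ring, and the misshapes, bottle and jar were left alone.

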